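# Put the eyepiece away in its push-latch case

## Robot

A 6-joint arm with a two-finger parallel gripper is mounted at the origin on a cart in front of the work surface, level with it; the furniture and walls round the work are solid. World frame = base frame: x ahead of the robot, y to its left, z up, the work surface at z = 0. Lengths are in m, angles in rad, forces in N, time in s.
With the tool pointing down it reaches from about 0.35 to 0.925 m from the base axis. Payload 6.4 kg.
Tool frame: the origin (TCP) lies on the centre line of the jaws, within the pads' length; the fingertips stand 14 mm ahead of it and the grasp point (between the pads) lies 5 mm behind it; z points along the fingers, y is the line along which they close (so a half turn about z gives the same grasp; the last joint's range is limited). The gripper opens to 85 mm and grips with 20 to 120 N. Pads are 22 mm wide; open, the fingers measure 114 mm over their backs; the gripper's body (76 mm by 85 mm) begins 54 mm behind the grasp point. The pads swing forward as they close: fully open they stand 13 mm farther back than shut.
Start: joints at [1.027, 0.245, 1.558, -0, 1.339, -0.174], TCP at [0.235, 0.606, 0.245] pointing down, gripper open.
Joint ranges: [-3.13, 3.13], [-1.02, 2.26], [0.13, 2.54], [-0.95, 4.09], [0.21, 2.88], [-2.74, 2.74]. Speed limits (rad/s): [2.57, 2.57, 3.14, 3.14, 3.14, 3.14].

## Interface

Orientations are given as a unit quaternion [x, y, z, w].
In Python, from bench import r, cams, order gives the robot as it stands.
- The arm moves only by the tool step_arm, never from a script. Its argument "commands" is a list of rows, each a list of 7 numbers: the turn, a rotation vector about the tool's x, y, z in rad, then the shift along the tool's x, y, z in m, then the opening, from 0 (shut) to 1 (fully open). In form: [[ax, ay, az, dx, dy, dz, jaw], ...]. A call has 1 to 10 rows; each row shifts and turns the commanded pose from where the row before left it, along the tool's axes as they then stand; what a row does not reach is not made up. A row lasts 1/10 s, in which the tool goes at most 50 mm and 8.59 degrees, less where a joint would pass 70% of its speed; a pose out of reach is approached as far as the arm can. A call with a gripper value outside its range is refused whole. The fingers move at their own pace and stop on an object; "grip_force" is the grip in N (left out, the last holds). Time passes only in rows, so rows that do not move let the fingers close. It gives the time, the measured TCP pose, the force, the opening and the grip force at its end, in the units of the state.
- r.get_obs(): the state, without advancing time (a new reading comes with each control period).
- cams.get_image(name): name is "scene" or "top" or "wrist"; returns a dict with "img" (400x640x3 uint8, red, green, blue), "depth" (400x640 float32, m along the optical axis (not along the pixel's ray), 0 where there is no reading), "fx", "fy", "cx", "cy" (pixels), "origin" and "attitude" of the camera in the world. Camera axes: x right, y up, looking along -z (the intrinsics and any distortion apply to the point x, -y, -z); pixel columns grow to the right and rows downward; lengths in m; the calibration is good to about 2 mm. A picture is of the moment at which its call begins.
- order.finish_job(): hands the job in; it is judged then, once.
The state is a dict: "time": time; "joints": joint angles; "joint_vel": joint speeds; "tau": joint torques, N m; "tool_pos": TCP position; "tcp_rot": TCP orientation; "ft_force": force on the tool from outside, world axes, zero at the start; "wrist_torque": the same for the moment, N m; "width": opening from 0.0 (shut) to 1.0 (fully open); "finger_force": force on a finger pad.
Only numpy, scipy, OpenCV 4.12 (cv2) and the standard library are available. Lean on these libraries where they do the work, as an engineer would, in place of code of your own. Each camera call takes 0.05 s, during which the arm holds its last target. There are 200 camera calls.

## Task

Put the spare eyepiece away: press the front pad of its case, the smaller one with the empty well, so that the latch lets go and the lid springs open, stand the eyepiece upright in the well and shut the lid with a press so that it latches again. Leave both cases with their lids latched shut (the larger one, with the objective lens in it, may have been left open) and do not disturb the other things on the desk.

Things in the scene. Friction and masses are not known exactly. Their poses are not given: they have to be found in the camera images.
- eyepiece: spare microscope eyepiece, black, round, 41 mm across at the top, 57 tall, 0.08 to 0.15 kg, standing on its barrel. Origin: centre of its underside, z up. At the front left or front right of the desk; a yellow parts box 115 mm tall has its side along y = 0.40. The white microscope stand, 0.4 m tall, fills x > 0.37 for y from -0.1 to 0.1: pass in front of it (x < 0.31)
- eyepiece_case: Fixed case of grey plastic, 92x88x80 mm (deep x wide x high), without the pad. Origin: centre of the underside; x points from the front to the hinge, y to the left seen from the front, z up. Base 46 mm high, lined with black foam round a square well 54 mm wide in its middle; the well's floor is 12 mm, the foam's top 45 mm above the desk. The lid is a cover with a clear window
- eyepiece_case_well (a point): centre of the floor of the eyepiece case's well, 12 mm above the desk
- eyepiece_case_pad (a point): middle of the top of the eyepiece case's press pad (36 mm wide, 21 deep, on the lid's front), 61 mm ahead of the case's origin and 56 mm above the desk when shut; it moves with the lid. A full press goes 5.6 mm down to a stop; 5 N is plenty. Pressing the lid's top near its front edge to the stop does as well
- eyepiece_case_hinge (a point): middle of the eyepiece case's hinge axis, 51 mm behind the origin, 38 mm above the desk, along the case's y. Shut, the cover reaches from 37 to 80 mm above the desk (top face 42 mm above this axis) and its front face is 101 mm ahead of this axis. Open, it stands behind the well, 138 mm high (160 with the pad, which points up), its outer (top) face facing back, 42 mm behind this axis
- eyepiece_case_lid (a joint): lid angle, rad: 0 latched shut (so at the start), -0.05 pressed to the stop, 1.66 open, just past upright. A spring pushes it open (2 N at the pad when shut, 1 N when open). Push-push latch: a full press and letting go releases a latched lid, which springs open in 1.5 s; an open lid brought down to the stop and let go stays latched at 0. A press short of the stop changes nothing
- objective_case: Fixed case of grey plastic, 112x108x80 mm (deep x wide x high), without the pad. Origin: centre of the underside; x points from the front to the hinge, y to the left seen from the front, z up. Base 46 mm high, lined with black foam round a square well 72 mm wide in its middle; the well's floor is 12 mm, the foam's top 45 mm above the desk. A black lens, 62 mm wide, 37 tall, sits in it and stays
- objective_case_pad (a point): middle of the top of the objective case's press pad (36 mm wide, 21 deep, on the lid's front), 71 mm ahead of the case's origin and 56 mm above the desk when shut; it moves with the lid. Works like the other
- objective_case_hinge (a point): middle of the objective case's hinge axis, 61 mm behind the origin, 38 mm above the desk, along the case's y. Shut, the cover reaches from 37 to 80 mm above the desk (top face 42 mm above this axis) and its front face is 121 mm ahead of this axis. Open, it stands behind the well, 158 mm high (180 with the pad, which points up), its outer (top) face facing back, 42 mm behind this axis
- objective_case_lid (a joint): lid angle, rad: 0 latched shut, -0.043 pressed to the stop, 1.66 open. At the start it is either latched or open (it may still be swinging open in the first second). Spring and push-push latch as on the eyepiece case
- vial: glass vial with a red cap, 20 mm across, 61 tall, standing 60 to 75 mm from the middle of the eyepiece. Not to be disturbed
- dropper_bottle: clear dropper bottle with a black rubber teat, 39x28 mm, 104 tall, standing. Not to be disturbed
- petri_a: closed petri dish, 64 mm across, 15 high, behind the right-hand case. Not to be disturbed
- petri_b: another such petri dish. Not to be disturbed
- pin_tin: low round tin, 55 mm across, 23 high, left, towards the back. Not to be disturbed
- jar: specimen jar, 64 mm across, 86 tall, towards the right edge of the desk. Not to be disturbed

How it is judged:
On the way, in this order (a step that is already met when the one before it is completed fails the run):
1. the lid of the eyepiece case has been released and stands open (value of joint eyepiece_case_lid above 1.3 rad), for 0.2 s.
2. the eyepiece stands upright in the well of the open eyepiece case (horizontal distance between eyepiece and eyepiece_case_well below 0.012 m and z of eyepiece in the frame of eyepiece_case between 0.007 and 0.017 m and angle between eyepiece's own z axis and vertical below 0.12 rad and value of joint eyepiece_case_lid above 1 rad), for 0.2 s.
At the end, for the whole second after the job is handed in: the eyepiece stands upright (within 0.12 rad) on the floor of its case's well, within 12 mm of its middle, at rest; both lids are latched, within 0.02 rad of 0 (horizontal distance between eyepiece and eyepiece_case_well below 0.012 m and z of eyepiece in the frame of eyepiece_case between 0.007 and 0.017 m and angle between eyepiece's own z axis and vertical below 0.12 rad and value of joint eyepiece_case_lid between -0.02 and 0.02 rad and value of joint objective_case_lid between -0.02 and 0.02 rad and linear speed of eyepiece below 0.02 m/s); the robot touches nothing.
It fails at once if a bystander (vial, dropper bottle, petri dishes, pin tin, jar) is shoved more than 25 mm or tipped over (distance of any of vial, dropper_bottle, petri_a, petri_b, pin_tin, jar from where it was at the start of the episode above 0.025 m or angle between any of vial, dropper_bottle, petri_a, petri_b, pin_tin, jar's own z axis and vertical above 0.5 rad).
It also fails if it takes over 72 s, if anything falls off the work surface, if the arm or the gripper's body presses on something with over 40 N, if the wrist force passes 120 N, or if a joint passes its speed limit or range.

## Working session

There is one attempt and no reset: what is moved stays moved. The work goes in short steps, Python scripts to look and compute and a tool call to move; the robot and the scene stay as the last step left them, time stands still between calls to the robot, and variables do not carry over. Pictures are saved under pics/ and viewed, at most 11 in all, crops included, and the job is handed in when it is done.

Besides the shell and the picture viewer there is one more tool, called as name([rows], argument=value, ...), one row to a line, values as JSON. step_arm: Moves the arm, as the interface text tells. Its arguments: {"type":"object","properties":{"commands":{"type":"array","items":{"type":"array","items":{"type":"number"}}},"grip_force":{"type":"number"}},"required":["commands"]}

```bash
mkdir -p pics; ls; cat > h.py <<'E'
import numpy as np, cv2
from scipy.spatial.transform import Rotation as R
from bench import r, cams, order
def rot(a):
    a=np.array(a,float)
    return a if a.shape==(3,3) else R.from_quat(a).as_matrix()
def cloud(d):
    h,w=d['depth'].shape; u,v=np.meshgrid(np.arange(w),np.arange(h)); z=d['depth']
    p=np.stack([(u-d['cx'])/d['fx']*z,-(v-d['cy'])/d['fy']*z,-z],-1)
    return p@rot(d['attitude']).T+np.array(d['origin'])
def look(n,name):
    d=cams.get_image(n); cv2.imwrite(f'pics/{name}.png',d['img'][...,::-1]); np.savez(f'{name}.npz',**d); return d
E
python3 - <<'E'
from h import *
for n in ('scene','top'):
    d=look(n,n+'0'); print(n,{k:v for k,v in d.items() if k not in('img','depth')})
print(r.get_obs())
E
```

```text
pics
scene {'fx': 362.59134072414327, 'fy': 362.59134072414327, 'cx': 313.87118794254894, 'cy': 203.95532893565405, 'origin': array([0.04655495, 0.184126  , 0.83928069]), 'attitude': array([-0.15759094,  0.2353794 ,  0.80551671, -0.52048483])}
top {'fx': 377.3586694673321, 'fy': 377.3586694673321, 'cx': 322.5374910652852, 'cy': 198.75334215766472, 'origin': array([ 0.3970382 , -0.01668699,  1.28128329]), 'attitude': array([-0.02563367,  0.02900345,  0.70963305, -0.70350739])}
{'time': 0.1, 'joints': array([ 1.02692891e+00,  2.45748573e-01,  1.55890447e+00,  2.04417646e-05,
        1.33869185e+00, -1.74089170e-01]), 'joint_vel': array([ 0.00102846, -0.00084963, -0.0047322 ,  0.00188029, -0.00290047,
        0.00129972]), 'tau': array([ 6.96214684e-04, -4.30673933e+01, -3.27129292e+01, -8.12696180e-05,
        2.85626033e-03,  1.56571878e-05]), 'tool_pos': array([0.23464743, 0.60565522, 0.24428107]), 'tcp_rot': array([ 1.83839797e-01,  9.82955829e-01, -8.16779117e-04, -3.17107428e-04]), 'ft_force': array([-0.60817081, -0.84050362, -0.59572804]), 'wrist_torque': array([-0.03611382,  0.04866197,  0.02567225]), 'finger_force': 0.0, 'width': 1.0011186120300173}
```

View pics/top0.png

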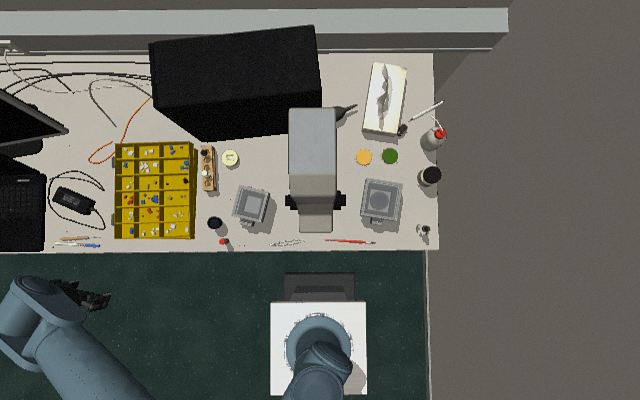

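View pics/scene0.png

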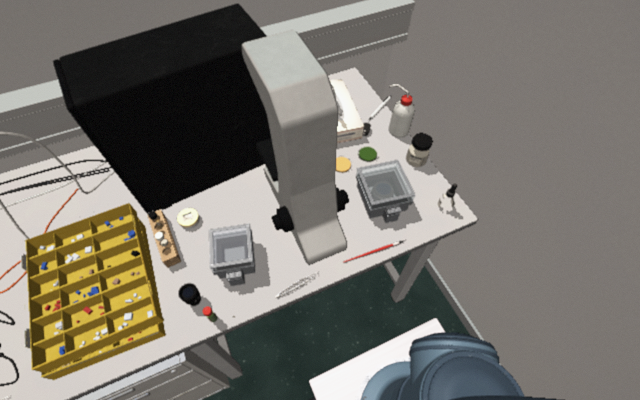

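The top view shows the smaller case at (250,205), the larger at (381,202), the eyepiece at (215,222) and the vial at (224,241). Next I'll measure these and check the lids.

```bash
python3 - <<'E'
from h import *
d=look('top','top1'); P=cloud(d); S=cloud(look('scene','scene1'))
def rect(P,name,m):
    q=P[m]; rc=cv2.minAreaRect((q[:,:2]*1000).astype(np.float32)); print(name,m.sum(),'z',np.percentile(q[:,2],[5,50,95]).round(3),'rect mm',np.round(rc[0],1),np.round(rc[1],1),round(rc[2],1),'mean',q[:,:2].mean(0).round(4))
v,u=np.mgrid[:400,:640]
for n,Q,bx in (('top',P,dict(ec=(228,275,180,232),oc=(352,410,170,235),eye=(203,224,212,232),vial=(217,232,234,246))),('scene',S,dict(ec=(200,262,215,292),oc=(350,420,155,226),eye=(172,204,278,308),vial=(200,220,302,322)))):
    for k,(a,b,c,e) in bx.items():
        for z0,z1 in ((.02,.25),(.07,.095),(.045,.065)):
            m=(u>=a)&(u<b)&(v>=c)&(v<e)&(Q[...,2]>z0)&(Q[...,2]<z1)
            if m.sum()>5: rect(Q,f'{n} {k} {z0}',m)
im=d['img'][170:260,195:415,::-1]; cv2.imwrite('pics/c1.png',cv2.resize(im,None,fx=3.6,fy=3.6,interpolation=cv2.INTER_CUBIC))
E
```

```text
top ec 0.02 1111 z [0.053 0.079 0.084] rect mm [470.1 212.1] [ 97.8 127. ] 75.6 mean [0.4733 0.2086]
top ec 0.07 972 z [0.076 0.08  0.084] rect mm [478.3 210.2] [ 97.4 100.7] 75.6 mean [0.478  0.2099]
top ec 0.045 111 z [0.049 0.055 0.062] rect mm [447.5 182.7] [ 53.4 133.8] 43.1 mean [0.4336 0.2047]
top oc 0.02 1524 z [0.057 0.08  0.084] rect mm [ 478.  -209.5] [117.7 143.2] 79.8 mean [ 0.4842 -0.2087]
top oc 0.07 1387 z [0.076 0.08  0.084] rect mm [ 488.6 -211.4] [117.6 121.6] 79.9 mean [ 0.4883 -0.2109]
top oc 0.045 120 z [0.049 0.056 0.062] rect mm [ 463.6 -174.3] [155.1  76.5] 33.9 mean [ 0.4369 -0.1887]
top eye 0.02 150 z [0.035 0.052 0.057] rect mm [418.3 331.7] [39.7 39.6] 55.7 mean [0.4189 0.3308]
top eye 0.045 133 z [0.047 0.053 0.058] rect mm [418.3 331.7] [39.7 39.6] 55.7 mean [0.4189 0.3321]
top vial 0.02 42 z [0.027 0.058 0.063] rect mm [359.4 302.4] [17.8 16.6] 80.8 mean [0.3588 0.3006]
top vial 0.045 33 z [0.051 0.06  0.063] rect mm [359.6 302.8] [18.  16.1] 86.6 mean [0.3587 0.3017]
scene ec 0.02 2229 z [0.042 0.081 0.083] rect mm [466.2 216.6] [ 97.6 124.8] 74.8 mea
[... 248 characters left out ...]
031 0.081 0.084] rect mm [ 488.1 -249.4] [157.6 231.3] 6.4 mean [ 0.4752 -0.2041]
scene oc 0.07 1827 z [0.077 0.081 0.084] rect mm [ 487.4 -207.3] [118.  123.5] 79.9 mean [ 0.4829 -0.2046]
scene oc 0.045 377 z [0.047 0.057 0.064] rect mm [ 479.4 -249.1] [150.8 221.1] 0.2 mean [ 0.4457 -0.1901]
scene eye 0.02 353 z [0.03  0.053 0.059] rect mm [416.7 336.5] [40.7 39.6] 71.1 mean [0.4143 0.335 ]
scene eye 0.045 298 z [0.049 0.054 0.059] rect mm [416.7 336.5] [40.7 39.6] 71.1 mean [0.4163 0.336 ]
scene vial 0.02 118 z [0.025 0.06  0.064] rect mm [356.  307.1] [18.1 18.6] 3.8 mean [0.3539 0.3058]
scene vial 0.045 78 z [0.053 0.062 0.064] rect mm [356.2 307. ] [18.5 17.7] 84.9 mean [0.3551 0.3063]
```

View pics/c1.png

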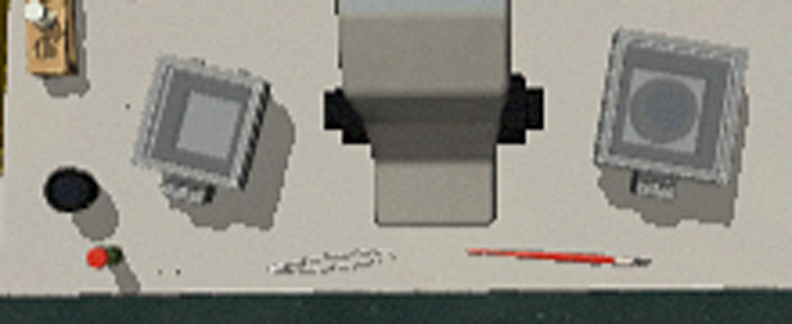

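The crop shows both lids shut: the small case at (203,120) with its pad at (188,190), and the large case latched with the lens visible. So the objective case needs nothing. Next I'll go above the pad with the jaws shut.

step_arm([
  [0, 0, -0.119, 0, 0, 0, 0],
  [0, 0, 0, -0.03, -0.035, 0, 0],
  [0, 0, 0, -0.03, -0.035, 0, 0],
  [0, 0, 0, -0.03, -0.035, 0, 0],
  [0, 0, 0, -0.03, -0.035, 0, 0],
  [0, 0, 0, -0.03, -0.035, 0, 0],
  [0, 0, 0, -0.03, -0.035, 0, 0],
  [0, 0, 0, -0.03, -0.035, 0, 0],
  [0, 0, 0, -0.03, -0.035, 0, 0],
  [0, 0, 0, -0.03, -0.035, 0, 0],
])

```text
time: 1.2
tool_pos: [0.4187, 0.2322, 0.2453]
tcp_rot: [0.125, 0.992, 0.0, 0.0]
ft_force: [1.9, 0.3, 0.1]
width: -0.001
finger_force: 0.0
```

```bash
python3 - <<'E'
from h import *
d=look('wrist','w1'); o=r.get_obs(); T=R.from_quat(o['tcp_rot']).as_matrix()
print(o['tool_pos'],T.round(3).tolist(),o['ft_force'],o['width'],'cam in tool',T.T@(d['origin']-o['tool_pos']),(T.T@rot(d['attitude'])).round(2).tolist())
P=cloud(d); z=P[...,2]
for n,a,b in (('lid',.074,.09),('pad',.05,.062)):
    m=(z>a)&(z<b)&(np.hypot(P[...,0]-.46,P[...,1]-.215)<.085)
    if m.sum()>5:
        q=P[m]; rc=cv2.minAreaRect((q[:,:2]*1000).astype(np.float32)); print(n,m.sum(),rc,np.median(q,0))
E
```

```text
[0.4214643  0.2273546  0.24543633] [[-0.967, 0.253, 0.002], [0.253, 0.967, -0.004], [-0.003, -0.003, -1.0]] [ 2.43243744 -1.60626072  0.39732372] -0.0021640508666331756 cam in tool [ 0.0758613   0.00269085 -0.12896104] [[0.01, 0.96, 0.28], [1.0, -0.0, -0.0], [-0.0, 0.28, -0.96]]
lid 5045 ((476.7353515625, 213.46640014648438), (97.08351135253906, 102.093994140625), 75.66082763671875) [0.45863043 0.21748897 0.08053522]
pad 803 ((417.9094543457031, 228.78216552734375), (96.3804702758789, 22.82025146484375), 75.34610748291016) [0.41969284 0.22869481 0.05660161]
```

View pics/w1.png

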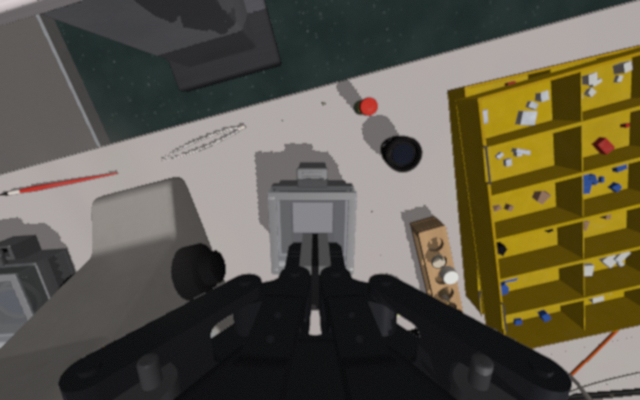

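The wrist view shows the pad at (312,170), the eyepiece at (401,152) and the vial cap at (369,106). The pad measures (0.418, 0.2285, 0.0566), which agrees with the lid rectangle. I'll descend and press just forward of its middle.

step_arm([
  [0, 0, 0, 0.008, 0, 0.04, 0],
  [0, 0, 0, 0, 0, 0.045, 0],
  [0, 0, 0, 0, 0, 0.045, 0],
  [0, 0, 0, 0, 0, 0.035, 0],
  [0, 0, 0, 0, 0, 0, 0],
  [0, 0, 0, 0, 0, 0.007, 0],
  [0, 0, 0, 0, 0, 0.004, 0],
  [0, 0, 0, 0, 0, 0.004, 0],
  [0, 0, 0, 0, 0, 0, 0],
])

```text
time: 2.15
tool_pos: [0.4116, 0.2364, 0.0665]
tcp_rot: [0.125, 0.992, 0.001, 0.001]
ft_force: [-0.1, 1.7, 1.6]
width: -0.005
finger_force: 1.1
```

step_arm([
  [0, 0, 0, 0, 0, 0.002, 0],
  [0, 0, 0, 0, 0, 0.002, 0],
  [0, 0, 0, 0, 0, 0, 0],
])

```text
time: 2.45
tool_pos: [0.4116, 0.2366, 0.0639]
tcp_rot: [0.125, 0.992, 0.0, 0.0]
ft_force: [-8.6, -0.4, 20.5]
width: -0.001
finger_force: 10.3
```

```bash
python3 - <<'E'
from h import *
for i in range(2):
    d=look('wrist','w2'); o=r.get_obs(); print(o['tool_pos'],o['ft_force'])
P=cloud(d);z=P[...,2]
for n,a,b in (('lid',.07,.09),('pad',.044,.062)):
    m=(z>a)&(z<b)&(np.hypot(P[...,0]-.46,P[...,1]-.215)<.085); print(n,m.sum(),np.median(P[m],0))
E
```

```text
[0.41156202 0.2366163  0.06391264] [-8.16706997 -0.32633201 20.08610636]
[0.41160425 0.23660799 0.0639393 ] [-8.31696018 -1.11521122 20.18065212]
lid 1788 [0.40621456 0.2354864  0.07764565]
pad 1506 [0.41551725 0.2181865  0.0499518 ]
```

Pressed to the stop at 20 N, with the pad at 0.050. I'll let go, moving up and forward.

step_arm([
  [0, 0, 0, 0, 0, -0.008, 0],
  [0, 0, 0, 0.02, 0, -0.02, 0],
  [0, 0, 0, 0.02, 0, -0.045, 0],
  [0, 0, 0, 0, 0, -0.045, 0],
  [0, 0, 0, 0, 0.02, -0.045, 0.7],
  [0, 0, 0, 0, 0.04, 0, 0.7],
  [0, 0, 0, 0, 0.04, 0, 0.7],
  [0, 0, 0, 0, 0, 0, 0.7],
  [0, 0, 0, 0, 0, 0, 0.7],
  [0, 0, 0, 0, 0, 0, 0.7],
])

```text
time: 3.55
tool_pos: [0.3963, 0.342, 0.2239]
tcp_rot: [0.125, 0.992, -0.0, -0.0]
ft_force: [0.4, -0.7, -0.3]
width: 0.702
finger_force: 0.0
```

```bash
python3 - <<'E'
from h import *
d=look('wrist','w3'); P=cloud(d); z=P[...,2]; o=r.get_obs(); print(o['tool_pos'],o['ft_force'],o['width'])
for d,n in ((d,'w'),(look('scene','s3'),'s')):
    P=cloud(d);z=P[...,2]
    m=(z>.03)&(z<.065)&(np.hypot(P[...,0]-.4175,P[...,1]-.334)<.035)
    for lo,hi in((.03,.04),(.04,.048),(.048,.065),(.054,.065)):
        q=P[m&(z>lo)&(z<hi)]
        if len(q)>20: print(n,'eye',lo,len(q),cv2.minEnclosingCircle((q[:,:2]*1000).astype(np.float32)),q[:,2].max())
    m=(z>.1)&(z<.2)&(np.hypot(P[...,0]-.53,P[...,1]-.2)<.07); print(n,'lid',m.sum(),P[m].max(0) if m.any() else '')
im=np.hstack([cv2.resize(np.load('w3.npz')['img'],(400,250)),cv2.resize(d['img'],(400,250))]); cv2.imwrite('pics/c3.png',im[...,::-1])
E
```

```text
[0.39636261 0.34183218 0.22401236] [ 0.01386597 -0.10869446 -0.15137827] 0.7015577688054893
w eye 0.03 37 ((407.8527526855469, 335.760009765625), 17.166006088256836) 0.038531972542009685
w eye 0.04 24 ((406.291748046875, 338.0634765625), 16.83911895751953) 0.047841746626434534
w eye 0.048 1084 ((417.5471496582031, 335.9151611328125), 20.83855628967285) 0.05930020553293025
w eye 0.054 432 ((417.48809814453125, 335.4304504394531), 20.57028579711914) 0.05930020553293025
w lid 1151 [0.56158552 0.21427495 0.15720017]
s lid 732 [0.58562353 0.2451263  0.16222144]
```

View pics/c3.png

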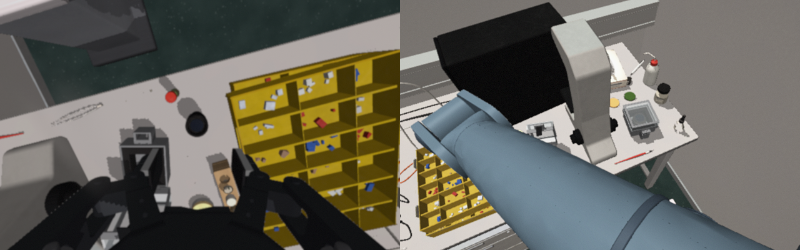

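The composite shows the case lid standing open and the eyepiece clear at (196,123), measured at (0.4175, 0.3355). I'll descend onto it.

step_arm([
  [0, 0, 0, -0.022, -0.001, 0.02, 0.7],
  [0, 0, 0, 0, 0, 0.04, 0.7],
  [0, 0, 0, 0, 0, 0.04, 0.7],
  [0, 0, 0, 0, 0, 0.035, 0.7],
  [0, 0, 0, 0, 0, 0.02, 0.7],
  [0, 0, 0, 0, 0, 0.014, 0.7],
  [0, 0, 0, 0, 0, 0.01, 0.7],
  [0, 0, 0, 0, 0, 0, 0.7],
], grip_force=35)

```text
time: 4.45
tool_pos: [0.4157, 0.3306, 0.0424]
tcp_rot: [0.126, 0.992, -0.005, -0.003]
ft_force: [0.0, -20.0, -4.2]
width: 0.703
finger_force: 0.0
```

Something on the +y side, probably the box, is pushing on the gripper. I'll narrow the jaws and ease off.

step_arm([
  [0, 0, 0, 0, -0.005, 0, 0.64],
  [0, 0, 0, 0, 0, 0, 0.6],
])

```text
time: 4.65
tool_pos: [0.4165, 0.3305, 0.0454]
tcp_rot: [0.126, 0.992, 0.0, -0.0]
ft_force: [-0.1, -0.6, -0.5]
width: 0.602
finger_force: 0.1
```

```bash
python3 - <<'E'
from h import *
d=look('wrist','w4');o=r.get_obs(); print(o['tool_pos'],o['ft_force'],o['width'],o['finger_force'],R.from_quat(o['tcp_rot']).as_matrix().round(3).tolist())
P=cloud(d);z=P[...,2]
m=(z>.05)&(z<.062)&(np.hypot(P[...,0]-.4175,P[...,1]-.334)<.035);q=P[m]
if m.sum()>9: print(m.sum(),cv2.minEnclosingCircle((q[:,:2]*1000).astype(np.float32)))
E
```

```text
[0.41674106 0.3310531  0.04572564] [0.39184442 0.38078115 0.17053016] 0.6049087653274485 0.06405181891158129 [[-0.968, 0.249, 0.001], [0.249, 0.968, 0.001], [-0.001, 0.001, -1.0]]
6011 ((413.2265625, 335.4149475097656), 34.1159553527832)
```

View pics/w4.png

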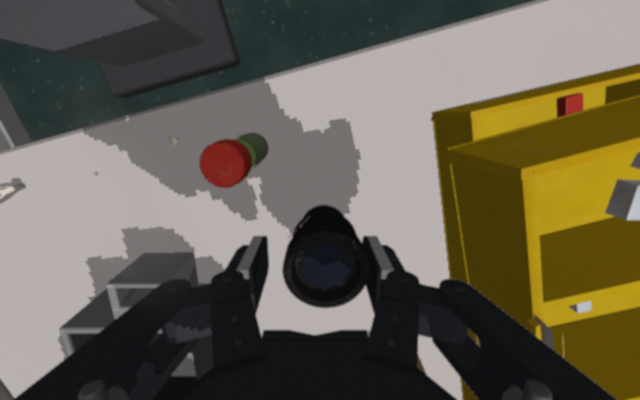

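Contact is gone: the eyepiece stands between the pads at (325,268) and the vial at (225,163) is clear. I'll close.

step_arm([
  [0, 0, 0, 0, 0.003, 0, 0.5],
  [0, 0, 0, 0, 0, 0, 0.2],
  [0, 0, 0, 0, 0, 0, 0.2],
  [0, 0, 0, 0, 0, 0, 0.2],
  [0, 0, 0, 0, 0, 0, 0.2],
  [0, 0, 0, 0, 0, -0.01, 0.2],
  [0, 0, 0, 0, 0, -0.02, 0.2],
])

```text
time: 5.4
tool_pos: [0.4153, 0.3336, 0.0739]
tcp_rot: [0.125, 0.992, -0.001, -0.002]
ft_force: [0.1, 1.0, -2.2]
width: 0.455
finger_force: 35.5
```

```bash
python3 - <<'E'
from h import *
d=look('wrist','w5');o=r.get_obs(); print(o['tool_pos'],o['ft_force'],o['width'],o['finger_force'])
P=cloud(d);z=P[...,2]
cv2.imwrite('pics/w5c.png',d['img'][100:330,150:500,::-1])
E
```

```text
[0.41797015 0.33504734 0.07816047] [1.78295858 2.31407446 0.04264443] 0.45611859555404405 35.52813996328041
```

View pics/w5c.png

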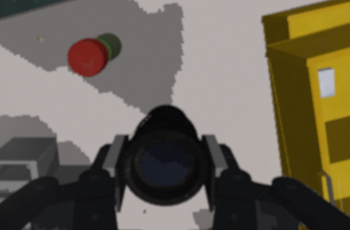

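The eyepiece is held at 35 N. I'll lift it and carry it over the well.

step_arm([
  [0, 0, 0, 0, 0, -0.04, 0.2],
  [0, 0, 0, 0, 0, -0.034, 0.2],
  [0, 0, 0, -0.01, -0.02, 0, 0.2],
  [0, 0, 0, -0.02, -0.025, 0, 0.2],
  [0, 0, 0, -0.02, -0.025, 0, 0.2],
  [0, 0, 0, -0.02, -0.018, 0, 0.2],
  [0, 0, 0, -0.014, -0.012, 0, 0.2],
  [0, 0, 0, 0, 0, 0, 0.2],
  [0, 0, 0, 0, 0, 0, 0.2],
])

```text
time: 6.35
tool_pos: [0.4733, 0.2167, 0.1489]
tcp_rot: [0.125, 0.992, 0.0, -0.001]
ft_force: [0.7, -0.0, -1.4]
width: 0.462
finger_force: 35.9
```

```bash
python3 - <<'E'
from h import *
d=look('wrist','w6');o=r.get_obs(); print(o['tool_pos'],o['ft_force'],o['width'],o['finger_force'])
T=R.from_quat(o['tcp_rot']).as_matrix(); print(T.round(3).tolist())
P=cloud(d);z=P[...,2]; C=np.array([[.968,-.249],[.249,.968]])
q=(P[...,:2]-[.4771,.2133])@C  # case x,y
m=(z>.04)&(z<.05)&(np.abs(q).max(-1)<.06); a=q[m]
print(m.sum(),'base top case-frame extents',np.percentile(a,[1,99],axis=0) if len(a) else '')
cv2.imwrite('pics/w6c.png',cv2.resize(d['img'][60:330,130:510,::-1],None,fx=2,fy=2))
E
```

```text
[0.47308577 0.21702697 0.14890592] [ 0.35533131  0.78790538 -1.40989814] 0.45741616735367474 35.86706353467889
[[-0.969, 0.248, -0.001], [0.248, 0.969, 0.0], [0.001, -0.0, -1.0]]
5301 base top case-frame extents [[-0.05769749 -0.04552284]
 [ 0.04035847  0.0554447 ]]
```

View pics/w6c.png

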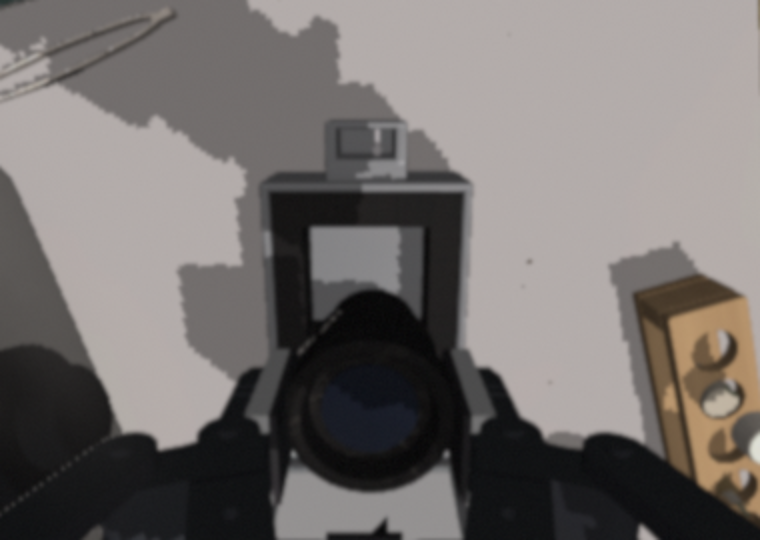

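The crop shows the eyepiece held upright at (370,410), with the well's front corners at (304,227) and (425,227). I'll check the alignment through those corners.

```bash
python3 - <<'E'
from h import *
d=np.load('w6.npz'); A=rot(d['attitude']); o=d['origin']; C=np.array([[.968,-.249],[.249,.968]])
tcp=np.array([.4731,.2170])
for n,u,v,z in (('L',304,227,.045),('R',425,227,.045),('oL',262,190,.046),('oR',470,190,.046),('eye',370,410,.149+.012)):
    p=np.array([(130+u/2-d['cx'])/d['fx'],-(60+v/2-d['cy'])/d['fy'],-1])
    w=A@p; w=o+w*(z-o[2])/w[2]; print(n,w.round(4),'case rel est',((w[:2]-[.4771,.2133])@C.T.T).round(4),'rel tcp(case axes)',((w[:2]-tcp)@C).round(4))
E
```

```text
L [0.444  0.1954 0.045 ] case rel est [-0.0365 -0.0091] rel tcp(case axes) [-0.0336 -0.0136]
R [0.4566 0.2446 0.045 ] case rel est [-0.012   0.0354] rel tcp(case axes) [-0.0091  0.0309]
oL [0.4246 0.1832 0.046 ] case rel est [-0.0583 -0.016 ] rel tcp(case axes) [-0.0553 -0.0206]
oR [0.4459 0.2659 0.046 ] case rel est [-0.0171  0.0587] rel tcp(case axes) [-0.0141  0.0541]
eye [0.4692 0.2174 0.161 ] case rel est [-0.0067  0.006 ] rel tcp(case axes) [-0.0037  0.0014]
```

The corners give the well centre as (0.476, 0.213), in agreement with the case origin found earlier. I'll correct and lower.

step_arm([
  [0, 0, 0, -0.006, -0.003, 0, 0.2],
  [0, 0, 0, 0, 0, 0.025, 0.2],
  [0, 0, 0, 0, 0, 0.025, 0.2],
  [0, 0, 0, 0, 0, 0.02, 0.2],
  [0, 0, 0, 0, 0, 0.01, 0.2],
  [0, 0, 0, 0, 0, 0.006, 0.2],
  [0, 0, 0, 0, 0, 0, 0.2],
])

```text
time: 7.1
tool_pos: [0.4787, 0.2124, 0.063]
tcp_rot: [0.125, 0.992, -0.0, -0.0]
ft_force: [0.3, -0.2, -0.9]
width: 0.452
finger_force: 35.9
```

step_arm([
  [0, 0, 0, 0, 0, 0.002, 0.2],
  [0, 0, 0, 0, 0, 0.002, 0.2],
  [0, 0, 0, 0, 0, 0, 0.2],
  [0, 0, 0, 0, 0, 0, 0.2],
])

```text
time: 7.5
tool_pos: [0.479, 0.2123, 0.0597]
tcp_rot: [0.125, 0.992, 0.0, 0.0]
ft_force: [-0.7, -0.7, -0.9]
width: 0.458
finger_force: 35.9
```

step_arm([
  [0, 0, 0, 0, 0, 0.0015, 0.2],
  [0, 0, 0, 0, 0, 0, 0.2],
  [0, 0, 0, 0, 0, 0, 0.5],
  [0, 0, 0, 0, 0, 0, 0.6],
  [0, 0, 0, 0, 0, 0, 0.65],
  [0, 0, 0, 0, 0, 0, 0.65],
  [0, 0, 0, 0, 0, -0.02, 0.65],
  [0, 0, 0, 0, 0, -0.03, 0.65],
  [0, 0, 0, 0, 0, -0.04, 0.65],
  [0, 0, 0, 0.02, 0, -0.02, 0.65],
])

```text
time: 8.5
tool_pos: [0.4623, 0.2172, 0.1718]
tcp_rot: [0.126, 0.992, 0.001, 0.003]
ft_force: [0.1, 0.6, 0.4]
width: 0.652
finger_force: 0.0
```

```bash
python3 - <<'E'
from h import *
d=look('wrist','w7');o=r.get_obs(); print(o['time'],o['tool_pos'],o['ft_force'],o['width'])
P=cloud(d);z=P[...,2]; q=(P[...,:2]-[.4771,.2133])@np.array([[.968,.249],[-.249,.968]])
m=(z>.055)&(z<.08)&(np.abs(q).max(-1)<.035); a=q[m]
print(m.sum(),'eye in case frame',cv2.minEnclosingCircle((a*1000).astype(np.float32)),np.percentile(z[m],[2,50,98]))
m=(z>.09)&(z<.2)&(q[...,0]>.03)&(q[...,0]<.12)&(abs(q[...,1])<.05); print('lid',m.sum(), q[m].min(0) if m.any() else '',q[m].max(0) if m.any() else '',z[m].max() if m.any() else '')
cv2.imwrite('pics/w7c.png',cv2.resize(d['img'][60:330,130:510,::-1],None,fx=2,fy=2))
E
```

```text
8.55 [0.46008923 0.21849605 0.17333563] [1.13522812 2.86947136 2.71575781] 0.6509432023196626
1733 eye in case frame ((1.8908755779266357, -0.02041444554924965), 20.687074661254883) [0.05876558 0.06425736 0.06987203]
lid 2019 [ 0.03004623 -0.04843927] [0.09636382 0.04743472] 0.1576509997198618
```

View pics/w7c.png

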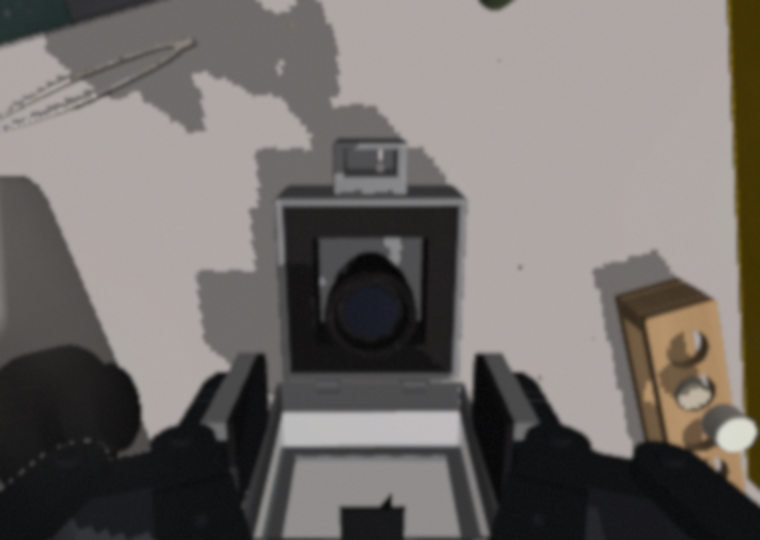

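The eyepiece stands at (370,310), 2 mm off the well's middle, with its top at 0.069, so it is seated. Before reaching behind the lid I'll check the arm's clearance to the microscope.

```bash
python3 - <<'E'
from h import *
d=look('top','t8'); s=look('scene','s8'); o=r.get_obs(); print(o['joints'].round(3))
P=cloud(d); P0=cloud(np.load('top0.npz')); z=P[...,2]
arm=(z-P0[...,2]>.05)
for xa in np.arange(.2,.6,.05):
    m=arm&(abs(P[...,0]-xa)<.025)
    if m.any(): print(round(xa,2),'arm y',np.percentile(P[m][:,1],[1,99]).round(3),'topz',np.percentile(P[m][:,2],[5,50,99]).round(3))
for Q in (P0,):
    m=(Q[...,0]>.36)&(Q[...,0]<.75)&(abs(Q[...,1])<.12)&(Q[...,2]>.15)
    for xa in np.arange(.35,.75,.05):
        k=m&(abs(Q[...,0]-xa)<.025); print('scope',round(xa,2),np.percentile(Q[k][:,1],[1,99]).round(3) if k.any() else '',Q[k][:,2].max().round(3) if k.any() else '')
a=cv2.resize(d['img'][:,130:480],(400,457)); b=cv2.resize(s['img'][:,100:450],(400,457)); cv2.imwrite('pics/c8.png',np.hstack([a,b])[...,::-1])
E
```

```text
[ 0.219 -0.005  1.979 -0.     1.165 -1.102]
0.2 arm y [0.102 0.201] topz [0.571 0.602 0.625]
0.25 arm y [0.113 0.211] topz [0.539 0.571 0.595]
0.3 arm y [0.125 0.221] topz [0.507 0.539 0.563]
0.35 arm y [0.135 0.248] topz [0.47  0.5   0.529]
0.4 arm y [-0.017  0.257] topz [0.422 0.491 1.281]
0.45 arm y [0.148 0.269] topz [0.267 0.45  0.474]
0.5 arm y [0.15  0.273] topz [0.155 0.441 0.457]
0.55 arm y [0.14  0.238] topz [0.095 0.137 0.16 ]
scope 0.35  
scope 0.4 [-0.017 -0.017] 1.281
scope 0.45 [-0.052  0.053] 0.405
scope 0.5 [-0.052  0.055] 0.443
scope 0.55 [-0.052  0.056] 0.445
scope 0.6 [-0.053  0.056] 0.444
scope 0.65 [-0.051  0.056] 0.445
scope 0.7 [-0.031  0.119] 0.428
```

View pics/c8.png

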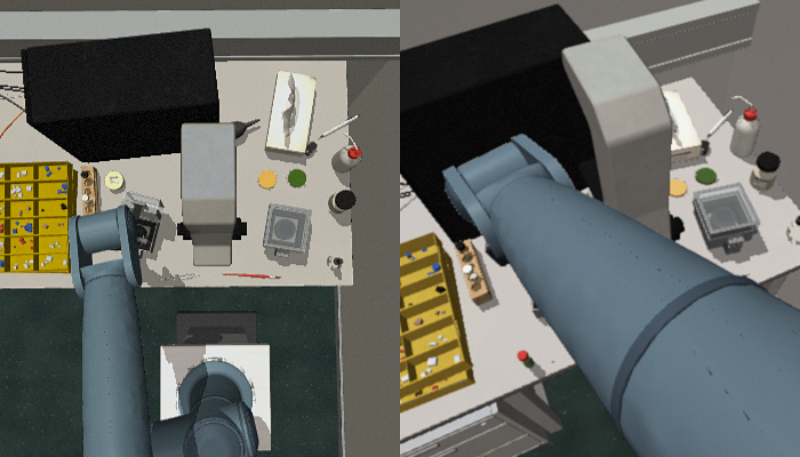

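The top view shows the wrist over the small case at (105,235), about 5 cm clear of the microscope. Now I'll check what stands behind the lid.

```bash
python3 - <<'E'
from h import *
P=np.concatenate([cloud(np.load(f)).reshape(-1,3) for f in('top0.npz','scene0.npz')])
for xa in np.arange(.54,.76,.02):
    row=[]
    for ya in np.arange(.06,.3,.03):
        m=(abs(P[:,0]-xa)<.01)&(abs(P[:,1]-ya)<.015); row.append(f"{P[m][:,2].max():.2f}" if m.any() else ' -- ')
    print(f'{xa:.2f}',*row)
E
```

```text
0.54 0.44 0.00 0.01 0.01 0.00 0.08 0.08 0.00
0.56 0.44 0.00 0.01 0.01 0.01 0.01 0.01 0.01
0.58 0.44 0.01 0.01 0.01 0.01 0.01 0.01 0.01
0.60 0.44 0.01 0.00 0.01 0.01 0.01 0.01 0.01
0.62 0.44 0.01 0.01 0.01 0.01 0.01 0.01 0.02
0.64 0.44 0.00 0.01 0.01 0.01 0.01 0.01 0.03
0.66 0.44 0.01 0.01 0.01 0.01 0.00 0.01 0.03
0.68 0.43 0.00 0.01 0.00 0.01 0.00 0.00 0.01
0.70 0.14 0.00 0.01 0.37 0.39 0.39 0.39 0.39
0.72 0.39 0.39 0.39 0.39 0.39 0.39 0.39 0.39
0.74 0.39 0.39 0.39 0.39 0.39 0.39 0.39 0.39
```

Free up to x = 0.69. I'll go over the lid with the jaws shut.

step_arm([
  [0, 0, 0, 0, 0, -0.04, 0],
  [0, 0, 0, 0, 0, 0, 0],
  [0, 0, 0, -0.02, 0, 0, 0],
  [0, 0, 0, -0.035, 0, 0, 0],
  [0, 0, 0, -0.035, 0, 0, 0],
  [0, 0, 0, -0.03, 0, 0, 0],
  [0, 0, 0, -0.019, 0, 0, 0],
  [0, 0, 0, 0, 0, 0, 0],
  [0, 0, 0, 0, 0, 0, 0],
])

```text
time: 9.55
tool_pos: [0.5933, 0.1825, 0.2057]
tcp_rot: [0.125, 0.992, -0.0, -0.002]
ft_force: [-0.6, 0.8, 0.5]
width: -0.002
finger_force: 0.0
```

```bash
cat >> h.py <<'E'
EX=np.array([.968,-.249]);EY=np.array([.249,.968]);O=np.array([.4771,.2133])
def st():
    o=r.get_obs(); p=o['tool_pos']; print('case x,y',(p[:2]-O)@EX.round(4),(p[:2]-O)@EY,'z',p[2],'F case',o['ft_force'][:2]@EX,o['ft_force'][2],'t',o['time'])
E
python3 - <<'E'
from h import *
st()
d=look('wrist','w9');P=cloud(d);z=P[...,2];q=np.stack([(P[...,:2]-O)@EX,(P[...,:2]-O)@EY],-1)
for lo in (.06,.08,.1,.12,.14):
    m=(z>lo)&(z<lo+.02)&(q[...,0]>.05)&(q[...,0]<.107)&(abs(q[...,1])<.05)
    if m.any(): print(lo,m.sum(),np.percentile(q[m],[1,99],axis=0).round(3).tolist())
E
```

```text
case x,y 0.12016295940750503 -0.0009143923080895226 z 0.20573947562912645 F case -0.7928704961395616 0.5382339603944315 t 9.55
0.06 92 [[0.052, -0.047], [0.062, 0.047]]
0.08 85 [[0.054, -0.047], [0.061, 0.047]]
0.1 69 [[0.055, -0.047], [0.06, 0.048]]
0.12 6633 [[0.059, -0.047], [0.101, 0.048]]
0.14 1918 [[0.051, -0.035], [0.078, 0.037]]
```

The lid's outer edge measures at case x = 0.101, so the fingers are behind it. I'll lower and start pushing it over.

step_arm([
  [0, 0, 0, 0, 0, 0.04, 0],
  [0, 0, 0, 0, 0, 0.037, 0],
  [0, 0, 0, 0, 0, 0, 0],
  [0, 0, 0, 0.009, 0, -0.004, 0],
  [0, 0, 0, 0.011, 0, -0.006, 0],
  [0, 0, 0, 0.011, 0, -0.004, 0],
  [0, 0, 0, 0.01, 0, -0.002, 0],
  [0, 0, 0, 0.009, 0, -0.001, 0],
  [0, 0, 0, 0, 0, 0, 0],
])

```text
time: 10.5
tool_pos: [0.5452, 0.1957, 0.1492]
tcp_rot: [0.125, 0.992, 0.0, 0.001]
ft_force: [1.1, 0.6, 2.3]
width: 0.0
finger_force: 1.2
```

```bash
python3 - <<'E'
from h import *
st()
d=look('wrist','w10'); P=cloud(d);z=P[...,2];q=np.stack([(P[...,:2]-O)@EX,(P[...,:2]-O)@EY],-1)
for lo in (.08,.1,.12,.14,.16):
    m=(z>lo)&(z<lo+.02)&(q[...,0]>-.05)&(q[...,0]<.057)&(abs(q[...,1])<.05)
    if m.any(): print(lo,m.sum(),np.percentile(q[m],[1,99],axis=0).round(3).tolist())
E
```

```text
case x,y 0.07030621324150942 -5.1149424457403586e-05 z 0.14920231977156692 F case 0.9336105585990225 2.2696096247241724 t 10.5
0.12 5816 [[-0.015, -0.047], [0.037, 0.048]]
0.14 13280 [[-0.009, -0.047], [0.056, 0.047]]
0.16 123 [[0.022, -0.015], [0.057, 0.016]]
```

step_arm([
  [0, 0, 0, 0.0095, 0, 0.001, 0],
  [0, 0, 0, 0.0095, 0, 0.002, 0],
  [0, 0, 0, 0.009, 0, 0.002, 0],
  [0, 0, 0, 0.009, 0, 0.002, 0],
  [0, 0, 0, 0.0085, 0, 0.003, 0],
  [0, 0, 0, 0.0085, 0, 0.004, 0],
  [0, 0, 0, 0.008, 0, 0.005, 0],
  [0, 0, 0, 0.008, 0, 0.006, 0],
  [0, 0, 0, 0, 0, 0, 0],
])

```text
time: 11.45
tool_pos: [0.4754, 0.2129, 0.1214]
tcp_rot: [0.125, 0.992, -0.0, -0.002]
ft_force: [-1.0, 1.1, 4.2]
width: -0.002
finger_force: 1.9
```

```bash
python3 - <<'E'
from h import *
st()
E
```

```text
case x,y -0.0015423850957758355 -0.0007962358622154319 z 0.12138208062163194 F case -1.256676806811366 4.169073690443574 t 11.45
```

step_arm([
  [0, 0, 0, 0.007, 0, 0.006, 0],
  [0, 0, 0, 0.007, 0, 0.007, 0],
  [0, 0, 0, 0.005, 0, 0.005, 0],
  [0, 0, 0, 0.006, 0, 0.004, 0],
  [0, 0, 0, 0, 0, 0.003, 0],
  [0, 0, 0, 0, 0, 0, 0],
])

```text
time: 12.05
tool_pos: [0.4517, 0.219, 0.0969]
tcp_rot: [0.125, 0.992, -0.0, -0.003]
ft_force: [-2.8, 0.4, 6.1]
width: 0.0
finger_force: 2.8
```

step_arm([
  [0, 0, 0, 0, 0, 0.003, 0],
  [0, 0, 0, 0, 0, 0.002, 0],
  [0, 0, 0, 0, 0, 0, 0],
])

```text
time: 12.35
tool_pos: [0.4515, 0.2191, 0.0921]
tcp_rot: [0.125, 0.992, -0.0, -0.003]
ft_force: [-6.0, 1.3, 7.4]
width: 0.004
finger_force: 4.0
```

step_arm([
  [0, 0, 0, 0, 0, 0.002, 0],
  [0, 0, 0, 0, 0, 0.002, 0],
  [0, 0, 0, 0, 0, 0, 0],
])

```text
time: 12.65
tool_pos: [0.4516, 0.2193, 0.0902]
tcp_rot: [0.125, 0.992, -0.0, -0.004]
ft_force: [-13.9, -0.0, 23.8]
width: -0.001
finger_force: 12.0
```

Solid contact at 24 N, at the expected stop height. I'll lift and verify.

step_arm([
  [0, 0, 0, 0, 0, -0.004, 0],
  [0, 0, 0, 0, 0, -0.01, 0],
  [0, 0, 0, 0, 0, -0.03, 0],
  [0, 0, 0, 0.03, 0, -0.04, 0],
  [0, 0, 0, 0.03, 0, -0.04, 0],
  [0, 0, 0, 0, 0, 0, 0],
  [0, 0, 0, 0, 0, 0, 0],
  [0, 0, 0, 0, 0, 0, 0],
  [0, 0, 0, 0, 0, 0, 0],
  [0, 0, 0, 0, 0, 0, 0],
])

```text
time: 13.65
tool_pos: [0.3952, 0.2332, 0.2113]
tcp_rot: [0.125, 0.992, -0.001, -0.001]
ft_force: [-0.2, -0.2, -0.4]
width: 0.001
finger_force: 0.0
```

```bash
python3 - <<'E'
from h import *
st()
d=look('wrist','w11'); P=cloud(d);z=P[...,2];q=np.stack([(P[...,:2]-O)@EX,(P[...,:2]-O)@EY],-1)
m=(abs(q[...,1])<.045)&(q[...,0]<-.035)&(q[...,0]>-.049)&(z>.06)&(z<.13); print('front strip z',np.percentile(z[m],[5,50,95]))
m=(abs(q[...,1])<.015)&(q[...,0]<-.054)&(q[...,0]>-.068)&(z>.03)&(z<.13); print('pad z',np.percentile(z[m],[5,50,95]))
for n in('top','scene'):
    a=np.load(n+'0.npz');b=look(n,n+'9'); Pa,Pb=cloud(a),cloud(b)
    for k,(x,y) in dict(oc=(.488,-.21),vial=(.357,.304),petri=(.60,-.2)).items():
        m=np.hypot(Pa[...,0]-x,Pa[...,1]-y)<.03; print(n,k,np.median(Pa[...,2][m]),np.median(Pb[...,2][m]))
im=np.hstack([cv2.resize(d['img'],(400,250)),cv2.resize(b['img'],(400,250))]); cv2.imwrite('pics/c11.png',im[...,::-1])
E
```

```text
case x,y -0.08421756347697 -0.0011585942903262723 z 0.2113239460054203 F case -0.1271508558697539 -0.4288704363170847 t 13.65
front strip z [0.07956746 0.0807094  0.08173696]
pad z [0.05576189 0.05678997 0.0579321 ]
top oc 0.08064442083782719 0.08044117820908558
top vial -3.464247639495266e-05 0.5015371720835229
top petri 0.00036938703866606915 0.0009239512680649931
scene oc 0.08071858806088417 0.08244956845386692
scene vial 0.0010164807170517376 0.000838566028827592
scene petri 0.001491933068441198 0.0013541540222898885
```

View pics/c11.png

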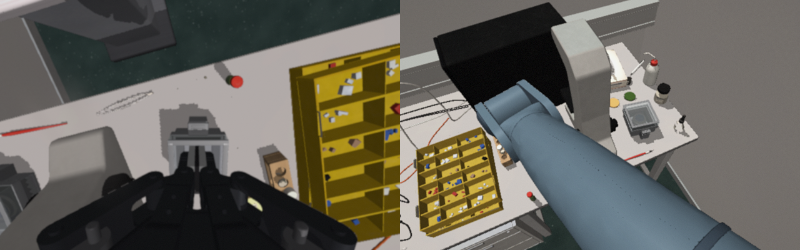

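The picture shows the lid latched (top 0.0807, pad 0.0568), the vial still standing at (236,82), the large case shut, and the gripper clear. I'm handing it in.

```bash
python3 -c "
from h import *
print(order.finish_job())"
```

```text
the job is handed in; nothing more can be done
None
```

The eyepiece is upright in its case's well, about 2 mm off centre, with the lid pressed shut and latched. The larger case was already latched and I left it alone. While lowering to the eyepiece the gripper briefly pressed on the yellow parts box (about 20 N, limit 40 N). The job is handed in at about 14 s; its verdict was not shown.

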